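# Press a change gear home on a splined shaft and hold it for the circlip

## Task

Swing the gearbox guard down open towards you, take the larger gear (the one with the square boss and the cross-shaped bore), put it boss up on the upright splined shaft, turn it until the splines mesh and slide it fully home against the spring collar. Finish while still holding the gear pressed right down to the stop, guard open, so that I can snap the circlip on; leave the smaller gear where it is.

Things in the scene. Friction and masses are not known exactly. Their poses are not given: they have to be found in the camera images.
- change_gear: larger steel gear, loose, boss up, 0.3 kg: toothed disc 76 mm across, 14 mm thick, under a square boss 36 x 36 mm; total height 45 mm. Cross-shaped bore right through, slots 12 mm wide, 31 mm end to end, its arms along the gear's x and y, square to the boss's flats (every quarter turn fits alike). Origin at the centre of the underside, z up along the bore
- spare_gear: the smaller steel gear with a round boss, 52 mm across, 30 mm high, round bore; not wanted. Origin at the centre of the underside
- gearbox: grey gearbox fixed to the worktop, foot 110 x 124 mm, top face 45 mm above the worktop. Origin on the worktop under the shaft axis; its x points away from the guard's hinge (the front is -x, roughly towards the robot), z up
- spline_top (a point): top of the 4 splines, on the axis of the upright shaft, 85 mm above worktop; turns with the shaft (stiff, 0.15 N m). The splines are a cross along this frame's x and y, 28 mm tip to tip, 9 mm wide, tops rounded; a round nose, 14 mm diameter, coned, stands 13 mm above. A gear on the nose but not meshed rests with its underside at this height; fully home it is 34 mm below
- guard (a joint): angle of the guard: 0 shut, grows as it swings down towards the gearbox's -x, 1.6 fully open (stop). Stiff (0.12 N m); may start slightly open. Shut, it covers the shaft from the front and above (sides open): front panel 100 mm wide, 77 mm high; roof 88 mm deep, 77 mm above the hinge
- guard_handle (a point): middle of the guard's bar handle: a bar of 9 mm diameter along the gearbox's y, 76 mm long between its posts, its axis 38 mm above the roof and 14 mm from the roof's rear edge. From the hinge it lies, with the guard shut, 73 mm along the gearbox's x and 115 mm up
- guard_hinge (a point): middle of the guard's hinge line, which runs along the gearbox's y, 45 mm in front of the shaft axis and 47 mm above the worktop
- collar (a joint): how far the sprung steel thrust collar round the shaft (54 mm outside diameter) is pressed down, m: 0 free (its top 14 mm above the gearbox's top face), 0.008 at the stop. The spring pushes with 4.5 N at 0 and 12.5 N at the stop, and lifts the gear again if it is let go
Mind the look-alikes: they are no part of the job. Of the things shaped like the gearbox, the grey one is meant.

How it is judged:
On the way, in this order (a step that is already met when the one before it is completed fails the run):
1. the guard is swung down open (value of joint guard above 1.25 rad), for 0.2 s.
2. the larger gear is meshed on the splines, at least 10 mm down them (z of change_gear in the frame of spline_top below -0.01 m and horizontal distance between change_gear and spline_top below 0.004 m and angle between change_gear's own z axis and vertical below 0.12 rad), for 0.1 s.
At the end, for the whole second after the job is handed in: larger gear boss up on the shaft: axis within 4 mm, upright within 0.12 rad, underside at least 32 mm below the splines' top, collar pressed at least 6.5 of 8 mm, at rest, held by the fingers; guard open beyond 1.25 rad; smaller gear within 30 mm of its start (value of joint collar above 0.0065 m and z of change_gear in the frame of spline_top below -0.032 m and horizontal distance between change_gear and spline_top below 0.004 m and angle between change_gear's own z axis and vertical below 0.12 rad and contact force between the fingers and change_gear above 3 N and linear speed of change_gear below 0.02 m/s and value of joint guard above 1.25 rad and distance of spare_gear from where it was at the start of the episode below 0.03 m); the arm keeps its last pose, push and grip.
It also fails if it takes over 67 s, if anything falls off the work surface, if the arm or the gripper's body presses on something with over 40 N, if the wrist force passes 120 N, or if a joint passes its speed limit or range.

## Robot

A 7-joint arm with a two-finger parallel gripper is mounted at the origin on a cart in front of the work surface, level with it; the furniture and walls round the work are solid. World frame = base frame: x ahead of the robot, y to its left, z up, the work surface at z = 0. Lengths are in m, angles in rad, forces in N, time in s.
With the tool pointing down it reaches from about 0.425 to 0.875 m from the base axis. Payload 4.7 kg.
Tool frame: the origin (TCP) lies midway between the tips of the shut fingers; the grasp point (between the pads) lies 19 mm behind it; z points along the fingers, y is the line along which they close (so a half turn about z gives the same grasp; the last joint's range is limited). The gripper opens to 87 mm and grips with 3 to 60 N. Pads are 19 mm wide; open, the fingers measure 117 mm over their backs; the gripper's body (75 mm by 190 mm) begins 51 mm behind the grasp point.
Start: joints at [1.323, 0.321, -0.07, 1.45, 0.023, 1.371, -0.057], TCP at [0.168, -0.628, 0.223] pointing down, gripper open.
Joint ranges: [-2.86, 2.86], [-0.3, 2.09], [-1.38, 1.24], [0.06, 2.45], [-1.56, 4.7], [0.09, 2.05], [-2.69, 2.69]. Speed limits (rad/s): [2.57, 2.57, 3.14, 3.14, 3.14, 3.14, 3.14].

## Interface

Orientations are given as a rotation vector (axis times angle).
In Python, from bench import ctrl gives the robot as it stands. The module is installed in compiled form; this text tells all that it offers.
- The arm moves only by the shell command python3 -m handwheel 'ROWS' [FORCE]. ROWS is JSON, a list of rows, each a list of 7 numbers: the finger opening in m, from 0 to 0.087, then the shift along the tool's x, y, z in m, then the turn, a rotation vector about the tool's x, y, z in degrees. A call has 1 to 12 rows; each row shifts and turns the commanded pose from where the row before left it, along the tool's axes as they then stand; what a row does not reach is not made up. A row lasts 1/8 s, in which the tool goes at most 62.5 mm and 10.7 degrees, less where a joint would pass 70% of its speed; a pose out of reach is approached as far as the arm can. A call is refused whole if a number of a shift passes 0.0625 or a number of a turn 10.7, either way. A call with a gripper value outside its range is refused whole. The fingers move at their own pace and stop on an object; FORCE is the grip in N (left out, the last holds). Time passes only in rows, so rows that do not move let the fingers close. It gives the time, the measured TCP pose, the force, the opening and the grip force at its end, in the units of the state.
- ctrl.get_state(): the state, without advancing time (a new reading comes with each control period).
- ctrl.get_image(name): name is "side" or "top"; returns (picture, depth): 480x640x3 uint8, blue, green, red; 480x640 float32, m along the optical axis (not along the pixel's ray), 0 where there is no reading.
- ctrl.camera_info(name): a dict with "intrinsics" (3x3 intrinsics, pixels), "R" (3x3) and "t" (3): a world point X has camera coordinates R X + t. Camera axes: x right, y down, z forward; pixel columns grow to the right and rows downward; lengths in m; the calibration is good to about 2 mm. A picture is of the moment at which its call begins. camera_info takes no time and is no camera call.
- ctrl.close_job(): hands the job in; it is judged then, once.
The state is a dict: "time": time; "joint_positions": joint angles; "qd": joint speeds; "joint_torque": joint torques, N m; "position": TCP position; "tool_rot": TCP orientation; "ft_force": force on the tool from outside, world axes, zero at the start; "torque": the same for the moment, N m; "grip_width": opening from 0.0 (shut) to 1.0 (fully open); "grip_force": force on a finger pad.
Only numpy, scipy, OpenCV 4.12 (cv2) and the standard library are available. Lean on these libraries where they do the work, as an engineer would, in place of code of your own. Each camera call takes 0.05 s, during which the arm holds its last target. There are 200 camera calls.

## Working session

There is one attempt and no reset: what is moved stays moved. The work goes in short steps, Python scripts to look and compute and a shell command to move; the robot and the scene stay as the last step left them, time stands still between calls to the robot, and variables do not carry over. Pictures are saved under pics/ and viewed, at most 10 in all, crops included, and the job is handed in when it is done.

```bash
mkdir -p pics; ls; python3 - <<'E'
from bench import ctrl
import cv2,numpy as np
s=ctrl.get_state();print(s)
for n in("side","top"):
    im,d=ctrl.get_image(n);cv2.imwrite(f"pics/{n}0.png",im);np.save(f"pics/{n}0.npy",d)
    c=ctrl.camera_info(n);print(n,c, "campos",-np.array(c["R"]).T@np.array(c["t"]))
E
```

```text
pics
{'time': 0.0, 'joint_positions': array([ 1.32309889,  0.32183471, -0.07008215,  1.45168637,  0.02260099,
        1.37082116, -0.05686891]), 'qd': array([ 0.00080985, -0.00104323,  0.00106844, -0.00212499,  0.00125961,
        0.00043044, -0.000884  ]), 'joint_torque': array([ 3.57674198e-04, -4.91292858e+01, -4.04048776e-01, -3.12536180e+01,
       -6.42142701e-02,  4.37211629e-02,  1.94498421e-04]), 'position': array([ 0.16803281, -0.62731579,  0.2214482 ]), 'tool_rot': array([-3.11279067e+00, -4.09898041e-01,  5.60499653e-04]), 'ft_force': array([-1.0378595 ,  1.2098045 , -0.10615754]), 'torque': array([ 0.02160824,  0.0295891 , -0.0211004 ]), 'grip_force': 0.0, 'grip_width': 1.000743439845971}
side {'intrinsics': array([[473.63019265,   0.        , 318.23245696],
       [  0.        , 473.63019265, 238.66313385],
       [  0.        ,   0.        ,   1.        ]]), 'R': array([[-0.97134529, -0.23765688, -0.00274413],
       [-0.15771744,  0.65317026, -0.74060369],
       [ 0.17780194, -0.71894911, -0.67193649]]), 't': array([0.49344694, 0.2831694 , 0.94884783])} campos [0.35526112 0.61448653 0.84863586]
top {'intrinsics': array([[490.92689508,   0.        , 323.09256163],
       [  0.        , 490.92689508, 247.7096951 ],
       [  0.        ,   0.        ,   1.        ]]), 'R': array([[ 0.02648676, -0.99947912,  0.01843758],
       [-0.98042755, -0.02957256, -0.19464655],
       [ 0.1950904 , -0.01292116, -0.98070015]]), 't': array([-0.19310449,  0.54768506,  1.21153343])} campos [ 0.30572169 -0.16115303  1.29831639]
```

View pics/side0.png

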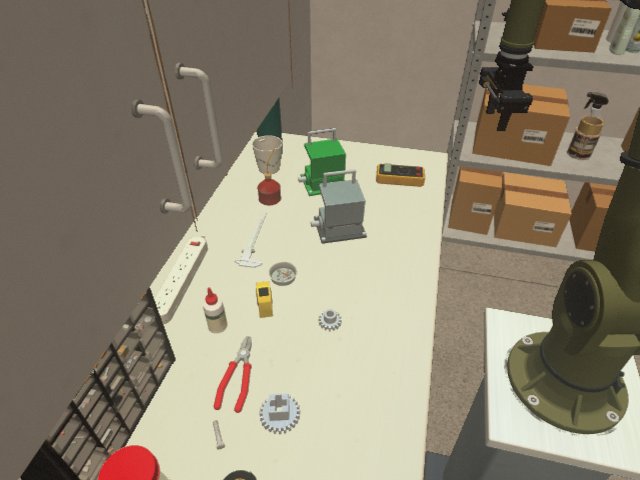

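View pics/top0.png

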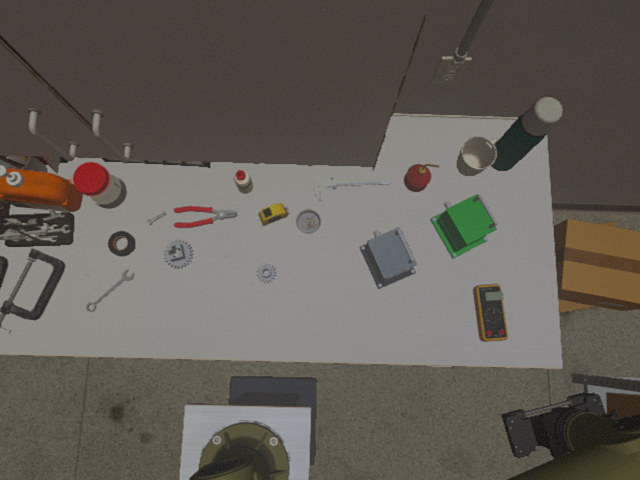

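Side view: change gear at (280,411), spare gear at (330,319), grey gearbox at (341,210), green look-alike at (325,165). Top view: change gear at (179,254), spare gear at (266,273), grey gearbox at (390,257), green one at (465,225).

```bash
cat > h.py <<'E'
import numpy as np,cv2
from bench import ctrl
def cloud(n,d):
    c=ctrl.camera_info(n);K=np.array(c["intrinsics"]);R=np.array(c["R"]);t=np.array(c["t"])
    v,u=np.mgrid[:480,:640]
    P=np.stack([(u-K[0,2])/K[0,0]*d,(v-K[1,2])/K[1,1]*d,d],-1)
    W=(P-t)@R; W[d<=0]=np.nan
    return W
def ray(n,u,v,z):
    c=ctrl.camera_info(n);K=np.array(c["intrinsics"]);R=np.array(c["R"]);t=np.array(c["t"])
    r=R.T@np.linalg.solve(K,[u,v,1]);o=-R.T@t
    return o+r*(z-o[2])/r[2]
def rect(W,box,z0,z1):
    u0,v0,u1,v1=box;A=W[v0:v1,u0:u1].reshape(-1,3);A=A[(A[:,2]>z0)&(A[:,2]<z1)]
    if len(A)<5: return None
    (c,s,a)=cv2.minAreaRect((A[:,:2]*1000).astype(np.float32))
    return len(A),np.round(c,1),np.round(s,1),round(a,1),"z",np.round(np.median(A[:,2])*1000,1),"mean",np.round(A[:,:2].mean(0)*1000,1)
E
python3 - <<'E'
from h import *
for n,B in (("top",dict(gear=(155,230,203,278),spare=(250,258,285,290),box=(352,220,425,292))),("side",dict(gear=(255,388,305,437),spare=(312,305,348,335),box=(308,165,372,245)))):
    W=cloud(n,np.load(f"pics/{n}0.npy"))
    for k,b in B.items():
        for z0,z1 in dict(gear=((-.004,.004),(.006,.022),(.038,.052)),spare=((.005,.02),(.024,.036)),box=((.006,.03),(.112,.118),(.118,.135),(.14,.175)))[k]:
            print(n,k,z0,z1,rect(W,b,z0,z1))
E
```

```text
top gear -0.004 0.004 (1357, array([536.6, 208.4]), array([131.7, 127.8]), 3.6, 'z', np.float64(1.1), 'mean', array([536.5, 207.7]))
top gear 0.006 0.022 (447, array([536. , 207.6]), array([127.8, 126.9]), 2.1, 'z', np.float64(13.9), 'mean', array([532.4, 201.2]))
top gear 0.038 0.052 (146, array([534.6, 205.5]), array([37.1, 36.6]), 16.4, 'z', np.float64(45.5), 'mean', array([534.4, 205. ]))
top spare 0.005 0.02 (245, array([488.9, -30.8]), array([83. , 91.3]), 1.7, 'z', np.float64(11.3), 'mean', array([489.5, -30.8]))
top spare 0.024 0.036 (63, array([490.6, -30.7]), array([25.7, 25.7]), 64.7, 'z', np.float64(30.0), 'mean', array([490.7, -30.8]))
top box 0.006 0.03 (488, array([ 548. , -352.9]), array([193.4, 195.7]), 1.6, 'z', np.float64(9.1), 'mean', array([ 516.8, -340. ]))
top box 0.112 0.118 (12, array([ 512.7, -306.4]), array([100.6,  16. ]), 34.3, 'z', np.float64(115.5), 'mean', array([ 511.5, -308.1]))
top box 0.118 0.135 (1367, array([ 533.2, -344.4]), array([102.7,  89.2]), 24.7, 'z', np.float64(127.2), 'mean', array([ 530. , -340.6]))
top box 0.14 0.175 (139, array([ 544
[... 604 characters left out ...]
 array([487.5, -23.8]))
side spare 0.024 0.036 (94, array([488.8, -30.1]), array([26.4, 27.5]), 12.2, 'z', np.float64(29.1), 'mean', array([489.1, -30.2]))
side box 0.006 0.03 (610, array([ 567.4, -456.6]), array([174.9, 353.6]), 9.5, 'z', np.float64(12.2), 'mean', array([ 550.8, -347.2]))
side box 0.112 0.118 (80, array([ 525.8, -307.8]), array([ 49.5, 115. ]), 87.7, 'z', np.float64(115.4), 'mean', array([ 517.4, -306.9]))
side box 0.118 0.135 (956, array([ 530.5, -344. ]), array([103.2,  92.7]), 24.5, 'z', np.float64(126.6), 'mean', array([ 530.6, -340.4]))
side box 0.14 0.175 (173, array([ 542.3, -368.9]), array([84.6, 13.9]), 25.6, 'z', np.float64(167.0), 'mean', array([ 543.4, -368. ]))
```

```bash
python3 - <<'E'
import cv2,numpy as np
a=cv2.imread("pics/top0.png");b=cv2.imread("pics/side0.png")
o=np.hstack([cv2.resize(a[215:295,350:430],(400,400),interpolation=2),cv2.resize(b[160:245,300:385],(400,400),interpolation=2)])
o2=np.hstack([cv2.resize(a[229:279,154:204],(400,400),interpolation=2)[:200*2],cv2.resize(b[386:436,255:305],(400,400),interpolation=2)])
cv2.imwrite("pics/crop0.png",cv2.resize(np.vstack([o,o2]),(600,600)))
E
```

```text
(no output)
```

View pics/crop0.png

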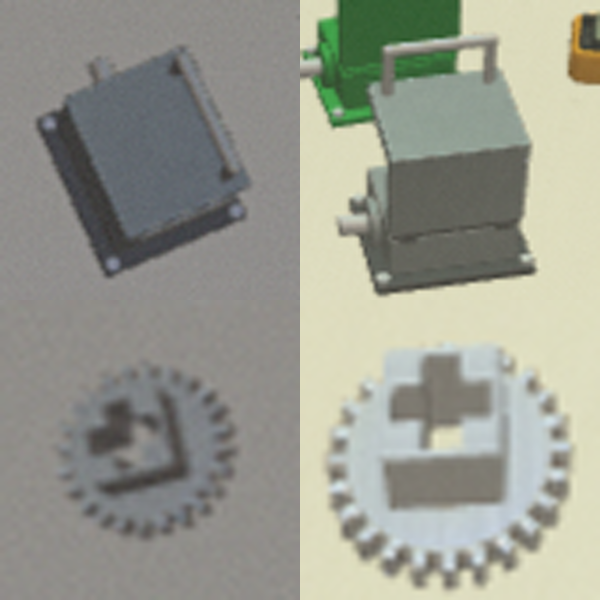

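The crops show the cross bore clearly, the grey guard shut or nearly so with its handle bar on the rear edge (away from the side camera), and the hinge at the front facing +y.

```bash
python3 - <<'E'
from h import *
a=np.radians(-65.2);ex=np.array([np.cos(a),np.sin(a)]);ey=np.array([-ex[1],ex[0]])
for n,b in (("top",(352,220,425,292)),("side",(308,165,372,245))):
    W=cloud(n,np.load(f"pics/{n}0.npy"));A=W[b[1]:b[3],b[0]:b[2]].reshape(-1,3)
    r=A[(A[:,2]>.119)&(A[:,2]<.137)]
    for _ in range(3):
        M=np.c_[r[:,:2]@ex,r[:,:2]@ey,np.ones(len(r))];k=np.linalg.lstsq(M,r[:,2],rcond=None)[0];e=r[:,2]-M@k;r=r[abs(e)<.003]
    g=M[:,0];print(n,"slope x,y deg",np.degrees(np.arctan(k[:2])),"x range",np.percentile(g,[1,99]),"y range",np.percentile(M[:,1],[1,99]),len(r))
    print(" z at ends",[np.array([x,M[:,1].mean(),1])@k for x in np.percentile(g,[1,99])])
    h=A[A[:,2]>.16];print(" handle x,y,z",np.median(h[:,:2]@ex),np.percentile(h[:,:2]@ey,[1,50,99]),np.percentile(h[:,2],[10,50,90]))
    t=A[(A[:,2]>.006)&(A[:,2]<.013)&(abs(A[:,:2]@ex-.54)<.2)];print(" foot x",np.percentile(t[:,:2]@ex,[0.5,99.5]),"y",np.percentile(t[:,:2]@ey,[.5,99.5]))
print(ctrl.get_state()["position"])
E
```

```text
top slope x,y deg [ 3.38527479 -0.13256638] x range [0.49272657 0.57885799] y range [0.28912322 0.38943976] 1071
 z at ends [np.float64(0.12488136321524952), np.float64(0.1299762986871421)]
 handle x,y,z 0.5628972503320284 [0.29852372 0.33794545 0.37985224] [0.16704701 0.17071861 0.17418001]
 foot x [0.43051951 0.65796049] y [0.23813563 0.46199625]
side slope x,y deg [3.69223058 0.02049669] x range [0.49133369 0.57940363] y range [0.28762445 0.38763607] 860
 z at ends [np.float64(0.12391413696875275), np.float64(0.1295973723989396)]
 handle x,y,z 0.5612942262929188 [0.29772466 0.34045592 0.37901564] [0.16372637 0.16866484 0.17184387]
 foot x [0.48613906 0.73555012] y [0.27683339 0.39947379]
[ 0.16805537 -0.62735237  0.22155834]
```

```bash
cat >> h.py <<'E'
from scipy.spatial.transform import Rotation as Ro
def go(p,yaw=None):
    "shift in tool axes (mm) to p; turn (rotvec deg, tool axes) for tool down with tool y at yaw deg"
    s=ctrl.get_state();T=Ro.from_rotvec(s["tool_rot"]);M=T.as_matrix()
    print("t",round(s["time"],2),"tcp",s["position"].round(4),"ytool yaw",np.degrees(np.arctan2(M[1,1],M[0,1])).round(2),"tilt",np.degrees(np.arccos(-M[2,2])).round(2),"F",s["ft_force"].round(1),"w",round(s["grip_width"]*87,1),"gf",round(s["grip_force"],1),"q7",s["joint_positions"][6].round(2))
    print(" shift mm",(M.T@(np.array(p)-s["position"])*1000).round(1),end=" ")
    if yaw is not None:
        y=np.radians(yaw);Y=[np.cos(y),np.sin(y),0];Z=[0,0,-1];G=np.c_[np.cross(Y,Z),Y,Z]
        print("turn deg",np.degrees((T.inv()*Ro.from_matrix(G)).as_rotvec()).round(2),end="")
    print()
E
python3 -m handwheel '[[0.087,0,0,-0.03,0,0,-9.8],[0.087,0.05,-0.009,0,0,0,0],[0.087,0.05,-0.009,0,0,0,0],[0.087,0.05,-0.009,0,0,0,0],[0.087,0.05,-0.009,0,0,0,0],[0.087,0.05,-0.009,0,0,0,0],[0.087,0.05,-0.009,0,0,0,0],[0.087,0.05,-0.008,0,0,0,0],[0.087,0.05,-0.008,0,0,0,0],[0.087,0.049,-0.008,0,0,0,0],[0.087,0,0,0,0,0,0],[0.06,0,0,0,0,0,0]]' 10
python3 -c "
from h import *
go([.5431,-.3682,.147],-65.2)"
```

```text
time: 1.6
position: [0.5425, -0.3691, 0.2519]
tool_rot: [-3.068, -0.675, 0.002]
ft_force: [-0.4, -1.1, -0.8]
grip_width: 0.949
grip_force: 0.0
t 1.6 tcp [ 0.5425 -0.3691  0.2519] ytool yaw -65.2 tilt 0.09 F [-0.4 -1.1 -0.8] w 82.6 gf 0.0 q7 -0.66
 shift mm [  1.1  -0.5 104.9] turn deg [-0.03  0.08  0.  ]
```

```bash
python3 -m handwheel '[[0.05,0.001,0,0.035,0,0,0],[0.05,0,0,0.035,0,0,0],[0.05,0,0,0.025,0,0,0],[0.05,0,0,0.01,0,0,0],[0.0,0,0,0,0,0,0],[0.0,0,0,0,0,0,0],[0.0,0,0,0,0,0,0],[0.0,0,0,0,0,0,0]]' 10
python3 -c "
from h import *
go([.5431,-.3682,.147],-65.2)"
```

```text
time: 2.6
position: [0.5444, -0.3685, 0.1483]
tool_rot: [3.067, 0.675, 0.001]
ft_force: [0.7, -0.8, 0.1]
grip_width: 0.205
grip_force: 0.0
t 2.6 tcp [ 0.5444 -0.3685  0.1483] ytool yaw -65.19 tilt 0.07 F [ 0.7 -0.8  0.1] w 17.8 gf 0.0 q7 -0.68
 shift mm [-1.  -0.8  1.3] turn deg [ 0.06 -0.03  0.01]
```

```bash
python3 -m handwheel '[[0.0,0,0,0.001,0,0,0],[0.0,0,0,0,0,0,0],[0.0,0,0,0,0,0,0]]' 10
python3 - <<'E'
from h import *
go([.5431,-.3682,.147],-65.2)
# arc rows: (dx,dz) of the bar, gearbox frame, from th=0.061
th=np.linspace(.061,1.56,17)
x=73*np.cos(th)-115*np.sin(th);z=115*np.cos(th)+73*np.sin(th)
for t,a,b in zip(th[1:],np.diff(x),-np.diff(z)): print(round(t,2),"y %.1f z(down) %.1f"%(a,b))
E
```

```text
time: 2.98
position: [0.5445, -0.369, 0.1472]
tool_rot: [3.067, 0.674, 0.002]
ft_force: [1.2, -1.8, 1.7]
grip_width: 0.1
grip_force: 10.0
t 2.98 tcp [ 0.5445 -0.369   0.1472] ytool yaw -65.21 tilt 0.11 F [ 1.2 -1.8  1.7] w 8.7 gf 10.0 q7 -0.68
 shift mm [-1.  -1.3  0.2] turn deg [ 0.11 -0.04 -0.01]
0.15 y -11.4 z(down) -5.6
0.25 y -11.9 z(down) -4.5
0.34 y -12.3 z(down) -3.4
0.44 y -12.6 z(down) -2.2
0.53 y -12.7 z(down) -1.1
0.62 y -12.8 z(down) 0.1
0.72 y -12.7 z(down) 1.3
0.81 y -12.5 z(down) 2.5
0.9 y -12.2 z(down) 3.7
1.0 y -11.8 z(down) 4.8
1.09 y -11.3 z(down) 5.9
1.19 y -10.7 z(down) 6.9
1.28 y -10.0 z(down) 7.9
1.37 y -9.2 z(down) 8.8
1.47 y -8.4 z(down) 9.6
1.56 y -7.4 z(down) 10.4
```

```bash
python3 -m handwheel '[[0,0,-0.0114,-0.0056,0,0,0],[0,0,-0.0119,-0.0045,0,0,0],[0,0,-0.0123,-0.0034,0,0,0],[0,0,-0.0126,-0.0022,0,0,0],[0,0,-0.0127,-0.0011,0,0,0],[0,0,-0.0128,0.0001,0,0,0],[0,0,-0.0127,0.0013,0,0,0],[0,0,-0.0125,0.0025,0,0,0]]'
python3 -m handwheel '[[0,0,-0.0122,0.0037,0,0,0],[0,0,-0.0118,0.0048,0,0,0],[0,0,-0.0113,0.0059,0,0,0],[0,0,-0.0107,0.0069,0,0,0],[0,0,-0.010,0.0079,0,0,0],[0,0,-0.0092,0.0088,0,0,0],[0,0,-0.0084,0.0096,0,0,0],[0,0,-0.0074,0.0104,0,0,0],[0,0,0,0,0,0,0]]'
python3 - <<'E'
from h import *
go([.5445,-.369,.1472],-65.2)
for n in("side","top"):
    im,d=ctrl.get_image(n);cv2.imwrite(f"pics/{n}1.png",im);np.save(f"pics/{n}1.npy",d)
a=cv2.imread("pics/top1.png");b=cv2.imread("pics/side1.png")
cv2.imwrite("pics/crop1.png",np.hstack([cv2.resize(a[200:310,310:420],(400,400),interpolation=2),cv2.resize(b[150:270,280:400],(400,400),interpolation=2)]))
E
```

```text
time: 3.98
position: [0.5021, -0.2775, 0.1591]
tool_rot: [-3.068, -0.675, 0.0]
ft_force: [2.1, 0.1, -0.8]
grip_width: 0.095
grip_force: 10.0
time: 5.1
position: [0.4682, -0.2046, 0.1006]
tool_rot: [-3.068, -0.675, 0.001]
ft_force: [1.5, -2.2, -4.0]
grip_width: 0.1
grip_force: 10.0
t 5.1 tcp [ 0.4682 -0.2046  0.1006] ytool yaw -65.18 tilt 0.03 F [ 1.5 -2.2 -4. ] w 8.7 gf 10.0 q7 -0.83
 shift mm [  0.2 181.2 -46.7] turn deg [-0.03  0.02  0.02]
```

View pics/crop1.png

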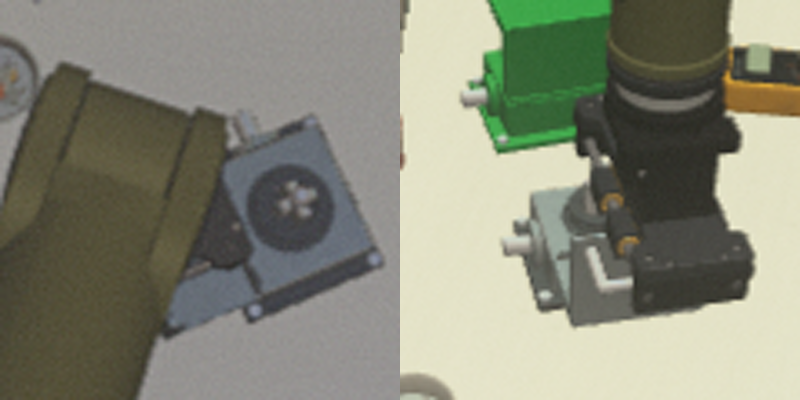

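Guard is open; in the top crop the shaft cross shows at about (298,197) on the dark collar, and in the side crop the gripper holds the bar. Release with a small opening, rise, go above the gear.

```bash
python3 -m handwheel '[[0.026,0,0,0,0,0,0],[0.026,0,0,0,0,0,0],[0.026,0,0,-0.03,0,0,0],[0.026,0,0,-0.04,0,0,0],[0.05,0,0,-0.04,0,0,8],[0.06,0,0,-0.02,0,0,0]]'
python3 -c "
from h import *
go([.5335,.2048,.2],-73)"
```

```text
time: 5.95
position: [0.4692, -0.2052, 0.2342]
tool_rot: [3.106, 0.457, 0.003]
ft_force: [-0.5, -0.5, -0.7]
grip_width: 0.45
grip_force: 0.0
t 5.95 tcp [ 0.4692 -0.2052  0.2342] ytool yaw -73.27 tilt 0.17 F [-0.5 -0.5 -0.7] w 39.1 gf 0.0 q7 -0.93
 shift mm [ 179.6 -374.2   33.7] turn deg [ 0.12 -0.11 -0.27]
```

```bash
python3 -m handwheel '[[0.06,0.0225,-0.0468,0,0,0,0],[0.06,0.0225,-0.0468,0,0,0,0],[0.06,0.0225,-0.0468,0,0,0,0],[0.06,0.0225,-0.0468,0,0,0,0],[0.06,0.0225,-0.0468,0,0,0,0],[0.06,0.0225,-0.0468,0,0,0,0],[0.06,0.0225,-0.0468,0,0,0,0],[0.06,0.0225,-0.0468,0,0,0,0],[0.06,0,0,0.02,0,0,0]]'
python3 - <<'E'
from h import *
go([.5335,.2048,.017],-73)
for n in("side","top"):
    im,d=ctrl.get_image(n);cv2.imwrite(f"pics/{n}2.png",im);np.save(f"pics/{n}2.npy",d)
a=cv2.imread("pics/top2.png");b=cv2.imread("pics/side2.png")
# expected px of spline top
for n in("top","side"):
    c=ctrl.camera_info(n);q=c["R"]@np.array([.5345,-.3496,.085])+c["t"];p=c["intrinsics"]@q;p=p[:2]/p[2];print(n,"spline top px",p.round(1))
    W=cloud(n,np.load(f"pics/{n}2.npy"));u,v=p.round().astype(int)
    B=(u-14,v-14,u+15,v+15)
    print("nose",rect(W,B,.0905,.105));print("spl",rect(W,B,.080,.0885))
    A=W[v-60:v+60,u-60:u+60].reshape(-1,3);D=np.hypot(A[:,0]-.5345,A[:,1]+.3496)
    w=A[(A[:,2]>.056)&(A[:,2]<.063)&(D<.035)]
    if len(w)>9:print("collar",len(w),cv2.minEnclosingCircle((w[:,:2]*1000).astype(np.float32)),np.median(w[:,2]))
cv2.imwrite("pics/crop2.png",np.hstack([cv2.resize(a[232:272,372:412],(400,400),interpolation=2),cv2.resize(b[190:240,310:360],(400,400),interpolation=2)]))
E
```

```text
time: 7.08
position: [0.5322, 0.2116, 0.2127]
tool_rot: [-3.102, -0.471, -0.004]
ft_force: [-0.5, 0.5, -0.5]
grip_width: 0.689
grip_force: 0.0
t 7.08 tcp [0.5322 0.2116 0.2127] ytool yaw -72.74 tilt 0.26 F [-0.5  0.5 -0.5] w 60.0 gf 0.0 q7 -1.82
 shift mm [ -1.3   7.5 195.7] turn deg [-0.2  -0.18  0.26]
top spline top px [391.4 254.6]
nose (25, array([ 535.3, -350.8]), array([12.6, 12.7]), 81.5, 'z', np.float64(96.6), 'mean', array([ 535.9, -350.6]))
spl (34, array([ 537.2, -350.4]), array([21.6, 23. ]), 79.2, 'z', np.float64(84.3), 'mean', array([ 535.3, -348.9]))
collar 189 ((536.0303955078125, -350.6008605957031), 26.660627365112305) 0.05963822043414284
side spline top px [340.1 203.3]
nose (20, array([ 533.8, -349.1]), array([ 9.6, 10.3]), 47.3, 'z', np.float64(95.6), 'mean', array([ 533.5, -349.3]))
spl (32, array([ 532. , -344.5]), array([23.8, 18.1]), 14.7, 'z', np.float64(84.2), 'mean', array([ 533.3, -345.9]))
collar 117 ((533.3055419921875, -351.38580322265625), 27.793025970458984) 0.05914033427418619
```

View pics/crop2.png

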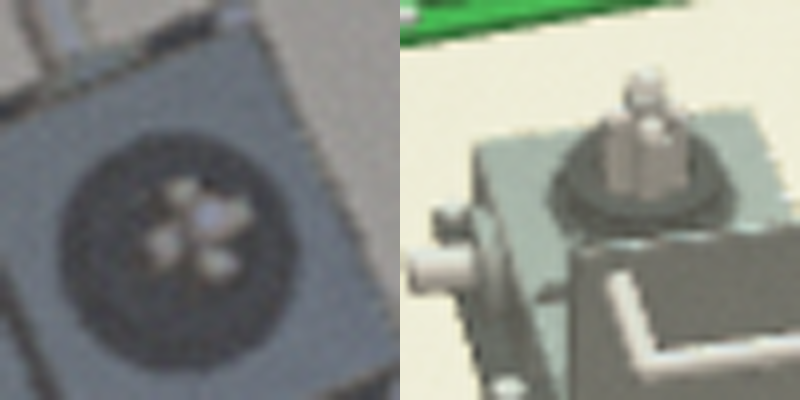

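Top crop: nose at (207,213), spline tips at about (183,188), (240,212), (163,243), (220,262); side crop confirms the guard lies open in front of the shaft. Get spline yaw, then descend on the gear.

```bash
python3 - <<'E'
from h import *
t=[ray("top",372+u/10-.45,232+v/10-.45,.083)[:2] for u,v in((183,188),(220,262),(240,212),(163,243))]
for a,b in((0,1),(2,3)):
    d=t[a]-t[b];print("len",np.linalg.norm(d)*1e3,"yaw mod 90",np.degrees(np.arctan2(d[1],d[0]))%90,"mid",(t[a]+t[b])/2)
E
python3 -m handwheel '[[0.06,-0.0013,0.0075,0.05,0,0,0.3],[0.06,0,0,0.05,0,0,0],[0.06,0,0,0.05,0,0,0],[0.06,0,0,0.03,0,0,0],[0.06,0,0,0,0,0,0]]' 40
python3 -c "
from h import *
go([.5336,.2048,.017],-73)"
```

```text
len 20.928804643603982 yaw mod 90 26.52824842202437 mid [ 0.53640802 -0.35073783]
len 21.278324562949805 yaw mod 90 23.670448117375827 mid [ 0.53575598 -0.35075153]
time: 7.8
position: [0.5319, 0.1947, 0.0292]
tool_rot: [3.108, 0.446, -0.009]
ft_force: [0.3, 0.5, 0.5]
grip_width: 0.686
grip_force: 0.0
t 7.8 tcp [0.5319 0.1947 0.0292] ytool yaw -73.66 tilt 0.35 F [0.3 0.5 0.5] w 59.7 gf 0.0 q7 -1.93
 shift mm [ 4.6 -9.3 12.2] turn deg [ 0.07  0.34 -0.66]
```

```bash
python3 -m handwheel '[[0.06,0.0045,-0.0093,0,0,0,-0.6],[0.06,0,0,0,0,0,0],[0.06,0,0,0,0,0,0]]' 40
python3 -c "
from h import *
go([.5336,.2048,.017],-73)"
```

```text
time: 8.18
position: [0.5361, 0.2085, 0.0327]
tool_rot: [3.106, 0.468, 0.003]
ft_force: [-0.3, 0.3, 0.2]
grip_width: 0.689
grip_force: 0.0
t 8.18 tcp [0.5361 0.2085 0.0327] ytool yaw -72.88 tilt 0.12 F [-0.3  0.3  0.2] w 60.0 gf 0.0 q7 -1.94
 shift mm [-3.5  2.8 15.7] turn deg [ 0.03 -0.12  0.12]
```

```bash
python3 -m handwheel '[[0.06,-0.0035,0.0028,0.012,0,0,0],[0.06,0,0,0,0,0,0],[0.06,0,0,0,0,0,0]]' 40
python3 -c "
from h import *
go([.5336,.2048,.017],-73)"
```

```text
time: 8.55
position: [0.5325, 0.2041, 0.0191]
tool_rot: [3.107, 0.467, -0.001]
ft_force: [-0.3, 0.3, 0.5]
grip_width: 0.691
grip_force: 0.0
t 8.55 tcp [0.5325 0.2041 0.0191] ytool yaw -72.91 tilt 0.03 F [-0.3  0.3  0.5] w 60.1 gf 0.0 q7 -1.94
 shift mm [ 1.3 -0.3  2.1] turn deg [0.01 0.03 0.09]
```

```bash
python3 -m handwheel '[[0.06,0.001,0,0.002,0,0,0],[0.0,0,0,0,0,0,0],[0,0,0,0,0,0,0],[0,0,0,0,0,0,0],[0,0,0,0,0,0,0],[0,0,0,0,0,0,0],[0,0,0,0,0,0,0]]' 45
python3 -c "
from h import *
go([.5336,.2048,.017],-73)"
```

```text
time: 9.43
position: [0.5337, 0.2047, 0.0175]
tool_rot: [3.107, 0.467, 0.0]
ft_force: [-0.3, -0.8, 0.2]
grip_width: 0.412
grip_force: 45.0
t 9.43 tcp [0.5337 0.2047 0.0175] ytool yaw -72.9 tilt 0.0 F [-0.3 -0.8  0.2] w 35.8 gf 45.0 q7 -1.94
 shift mm [-0.  -0.1  0.5] turn deg [ 0.  -0.   0.1]
```

```bash
python3 -m handwheel '[[0,0,0,-0.03,0,0,0],[0,0,0,-0.05,0,0,0],[0,0,0,-0.05,0,0,0],[0,0,0,-0.05,0,0,0],[0,0,0,-0.01,0,0,-7.9]]'
python3 -m handwheel '[[0,-0.01,0.021,0,0,0,0],[0,-0.0195,0.042,0,0,0,0],[0,-0.0195,0.042,0,0,0,0],[0,-0.0195,0.042,0,0,0,0],[0,-0.0195,0.042,0,0,0,0],[0,-0.0195,0.042,0,0,0,0],[0,-0.0195,0.042,0,0,0,0],[0,-0.0195,0.042,0,0,0,0],[0,-0.0195,0.042,0,0,0,0],[0,-0.0195,0.042,0,0,0,0],[0,-0.0195,0.042,0,0,0,0],[0,-0.0195,0.042,0,0,0,0]]'
python3 -m handwheel '[[0,-0.009,0.020,0,0,0,0],[0,0,0,0,0,0,0],[0,0,0,0,0,0,0]]'
python3 -c "
from h import *
go([.5347,-.350,.2],-65)"
```

```text
time: 10.05
position: [0.5351, 0.2056, 0.211]
tool_rot: [3.066, 0.685, 0.009]
ft_force: [-0.2, -0.0, -3.6]
grip_width: 0.415
grip_force: 45.0
time: 11.55
position: [0.5336, -0.3292, 0.2065]
tool_rot: [-3.066, -0.68, 0.002]
ft_force: [0.5, 0.4, -2.8]
grip_width: 0.413
grip_force: 45.0
time: 11.92
position: [0.5353, -0.3472, 0.2072]
tool_rot: [-3.064, -0.684, -0.0]
ft_force: [1.2, -0.3, -2.0]
grip_width: 0.411
grip_force: 45.0
t 11.93 tcp [ 0.5353 -0.3472  0.2072] ytool yaw -64.84 tilt 0.11 F [ 1.2 -0.3 -2. ] w 35.8 gf 45.0 q7 -0.7
 shift mm [-1.7  2.3  7.2] turn deg [-0.1  -0.04  0.16]
```

```bash
python3 -m handwheel '[[0,-0.0017,0.0023,0.04,0,0,0],[0,0,0,0.03,0,0,0],[0,0,0,0.009,0,0,0],[0,0,0,0,0,0,0],[0,0,0,0,0,0,0],[0,0,0,0,0,0,0]]'
python3 - <<'E'
from h import *
go([.5347,-.350,.1225],-65)
for n in("side","top"):
    im,d=ctrl.get_image(n);cv2.imwrite(f"pics/{n}3.png",im);np.save(f"pics/{n}3.npy",d)
    W=cloud(n,d);A=W.reshape(-1,3);D=np.hypot(A[:,0]-.5347,A[:,1]+.35)
    for z0,z1,r in((.109,.115,.045),(.116,.124,.045)):
        m=(A[:,2]>z0)&(A[:,2]<z1)&(D<r);w=A[m]
        if len(w)>9:
            print(n,z0,len(w),cv2.minEnclosingCircle((w[:,:2]*1000).astype(np.float32)),np.median(w[:,2]))
            # far/near rim: max radius by direction
b=cv2.imread("pics/side3.png");a=cv2.imread("pics/top3.png")
cv2.imwrite("pics/crop3.png",np.hstack([cv2.resize(a[205:305,340:440],(400,400),interpolation=2),cv2.resize(b[150:250,290:390],(400,400),interpolation=2)]))
E
```

```text
time: 12.68
position: [0.5349, -0.353, 0.13]
tool_rot: [3.065, 0.68, 0.003]
ft_force: [0.2, -0.5, -2.4]
grip_width: 0.41
grip_force: 45.0
t 12.68 tcp [ 0.5349 -0.353   0.13  ] ytool yaw -64.99 tilt 0.14 F [ 0.2 -0.5 -2.4] w 35.6 gf 45.0 q7 -0.72
 shift mm [ 1.1 -2.8  7.5] turn deg [ 0.13 -0.07  0.01]
side 0.109 17 ((535.248779296875, -344.4848327636719), 36.58920669555664) 0.11420008297523623
side 0.116 80 ((535.3042602539062, -351.4652404785156), 40.03005599975586) 0.1203726954902945
```

View pics/crop3.png

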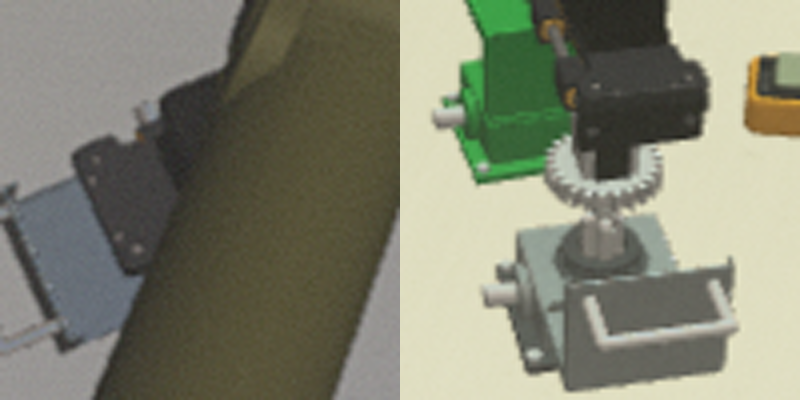

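Side crop: gear level under the gripper at (605,175), directly over the splines at (605,235); guard open below. Correct the sideways lag and lower slowly.

```bash
python3 -m handwheel '[[0,0.0011,-0.0028,0.004,0,0,0],[0,0,0,0,0,0,0],[0,0,0,0,0,0,0],[0,0,0,0,0,0,0]]'
python3 - <<'E'
from h import *
go([.5347,-.350,.1225],-65)
W=cloud("side",np.load("pics/side3.npy"));A=W.reshape(-1,3)
from scipy.optimize import least_squares
D=np.hypot(A[:,0]-.535,A[:,1]+.352);w=A[(A[:,2]>.1235)&(A[:,2]<.130)&(D<.045)&(D>.02)]
ang=np.arctan2(w[:,1]+.352,w[:,0]-.535)
print(len(w),[ (round(np.degrees(a)),round(float(np.max(np.hypot(w[m,0]-.5349,w[m,1]+.353)))*1e3,1)) for a in np.arange(-3,3.2,.35) if (m:=abs(ang-a)<.18).sum()>2])
E
```

```text
time: 13.28
position: [0.5339, -0.3498, 0.1244]
tool_rot: [3.067, 0.68, -0.0]
ft_force: [0.9, 0.2, -2.3]
grip_width: 0.412
grip_force: 45.0
t 13.28 tcp [ 0.5339 -0.3498  0.1244] ytool yaw -65.0 tilt 0.01 F [ 0.9  0.2 -2.3] w 35.8 gf 45.0 q7 -0.72
 shift mm [0.7 0.6 1.9] turn deg [ 0.01  0.   -0.  ]
205 [(-172, 37.0), (-152, 37.9), (-132, 36.8), (-32, 36.6), (-11, 36.6), (9, 37.7), (29, 36.0), (49, 39.6), (69, 39.6), (89, 39.8), (109, 40.9), (129, 38.7), (149, 37.8), (169, 38.3)]
```

```bash
python3 -m handwheel '[[0,0.0006,0.0004,0.006,0,0,0],[0,0,0,0.006,0,0,0],[0,0,0,0.006,0,0,0],[0,0,0,0,0,0,0],[0,0,0,0,0,0,0]]'
python3 -c "
from h import *
go([.5347,-.350,.095],-65)"
python3 -m handwheel '[[0,0,0,0.003,0,0,0],[0,0,0,0.003,0,0,0],[0,0,0,0.003,0,0,0],[0,0,0,0,0,0,0],[0,0,0,0,0,0,0]]'
python3 -c "
from h import *
go([.5347,-.350,.095],-65)"
```

```text
time: 13.9
position: [0.5342, -0.35, 0.1062]
tool_rot: [-3.067, -0.68, 0.001]
ft_force: [-0.5, 0.4, -2.9]
grip_width: 0.408
grip_force: 45.0
t 13.9 tcp [ 0.5342 -0.35    0.1062] ytool yaw -65.02 tilt 0.04 F [-0.5  0.4 -2.9] w 35.5 gf 45.0 q7 -0.73
 shift mm [ 0.4  0.2 11.2] turn deg [-0.02  0.04 -0.02]
time: 14.52
position: [0.5348, -0.3504, 0.0974]
tool_rot: [3.066, 0.679, 0.001]
ft_force: [0.1, -3.3, -4.1]
grip_width: 0.408
grip_force: 45.0
t 14.53 tcp [ 0.5348 -0.3504  0.0974] ytool yaw -65.01 tilt 0.06 F [ 0.1 -3.3 -4.1] w 35.5 gf 45.0 q7 -0.73
 shift mm [ 0.1 -0.4  2.4] turn deg [ 0.06 -0.01 -0.01]
```

```bash
python3 -m handwheel '[[0,-0.0002,0.0005,0.004,0,0,0],[0,0,0,0.005,0,0,0],[0,0,0,0.005,0,0,0],[0,0,0,0.005,0,0,0],[0,0,0,0,0,0,0],[0,0,0,0,0,0,0]]' 55
python3 -c "
from h import *
go([.5347,-.350,.0675],-65)"
```

```text
time: 15.28
position: [0.5347, -0.3506, 0.0778]
tool_rot: [3.067, 0.68, 0.001]
ft_force: [2.8, -4.1, -6.0]
grip_width: 0.408
grip_force: 55.0
t 15.28 tcp [ 0.5347 -0.3506  0.0778] ytool yaw -65.0 tilt 0.02 F [ 2.8 -4.1 -6. ] w 35.5 gf 55.0 q7 -0.74
 shift mm [ 0.2 -0.5 10.3] turn deg [ 0.02 -0.01 -0.  ]
```

```bash
python3 -m handwheel '[[0,-0.0003,0.0003,0.003,0,0,0],[0,0,0,0.003,0,0,0],[0,0,0,0.003,0,0,0],[0,0,0,0,0,0,0],[0,0,0,0,0,0,0],[0,0,0,0,0,0,0]]' 60
python3 -c "
from h import *
go([.5347,-.350,.0675],-65)"
python3 -m handwheel '[[0,0,0,0.002,0,0,0],[0,0,0,0,0,0,0],[0,0,0,0,0,0,0]]'
python3 -c "
from h import *
go([.5347,-.350,.0675],-65)"
```

```text
time: 16.02
position: [0.5348, -0.3506, 0.0707]
tool_rot: [3.067, 0.68, 0.001]
ft_force: [-1.3, -1.7, 5.6]
grip_width: 0.411
grip_force: 60.0
t 16.02 tcp [ 0.5348 -0.3506  0.0707] ytool yaw -64.99 tilt 0.04 F [-1.3 -1.7  5.6] w 35.8 gf 60.0 q7 -0.74
 shift mm [ 0.2 -0.6  3.2] turn deg [ 0.04 -0.02  0.01]
time: 16.4
position: [0.5348, -0.3507, 0.0693]
tool_rot: [3.066, 0.68, 0.001]
ft_force: [-1.4, -1.3, 8.0]
grip_width: 0.41
grip_force: 60.0
t 16.4 tcp [ 0.5348 -0.3507  0.0693] ytool yaw -64.99 tilt 0.05 F [-1.4 -1.3  8. ] w 35.7 gf 60.0 q7 -0.74
 shift mm [ 0.1 -0.7  1.8] turn deg [ 0.05 -0.01  0.01]
```

```bash
python3 -m handwheel '[[0,0,0,0.002,0,0,0],[0,0,0,0,0,0,0],[0,0,0,0,0,0,0]]'
python3 -c "
from h import *
go([.5347,-.350,.0675],-65)"
python3 -m handwheel '[[0,0,0,0.002,0,0,0],[0,0,0,0,0,0,0],[0,0,0,0,0,0,0]]'
python3 -c "
from h import *
go([.5347,-.350,.0675],-65)"
```

```text
time: 16.77
position: [0.5349, -0.3506, 0.0684]
tool_rot: [3.066, 0.68, 0.0]
ft_force: [-4.0, 0.0, 13.7]
grip_width: 0.409
grip_force: 60.0
t 16.77 tcp [ 0.5349 -0.3506  0.0684] ytool yaw -65.0 tilt 0.06 F [-4.   0.  13.7] w 35.6 gf 60.0 q7 -0.74
 shift mm [ 0.1 -0.7  0.9] turn deg [0.06 0.   0.  ]
time: 17.15
position: [0.5349, -0.3507, 0.0683]
tool_rot: [3.066, 0.679, -0.0]
ft_force: [-7.4, 1.8, 23.9]
grip_width: 0.41
grip_force: 60.0
t 17.15 tcp [ 0.5349 -0.3507  0.0683] ytool yaw -65.0 tilt 0.09 F [-7.4  1.8 23.9] w 35.6 gf 60.0 q7 -0.74
 shift mm [ 0.1 -0.7  0.8] turn deg [ 0.09  0.02 -0.  ]
```

Stopped hard at the expected height (underside about 51 mm). One check picture before handing in.

```bash
python3 - <<'E'
from h import *
go([.5347,-.350,.0683],-65)
im,d=ctrl.get_image("side");W=cloud("side",d);A=W.reshape(-1,3)
D=np.hypot(A[:,0]-.535,A[:,1]+.351);w=A[(A[:,2]>.05)&(A[:,2]<.075)&(D<.038)&(D>.025)&(A[:,1]>-.345)]
print("disc top z",np.percentile(w[:,2],[25,50,75]).round(4),"spare",rect(W,(312,305,348,335),.024,.036))
cv2.imwrite("pics/crop4.png",cv2.resize(im[150:250,290:390],(500,500),interpolation=2))
E
```

```text
t 17.15 tcp [ 0.5349 -0.3507  0.0683] ytool yaw -65.0 tilt 0.09 F [-7.4  1.8 23.9] w 35.6 gf 60.0 q7 -0.74
 shift mm [ 0.1 -0.7  0. ] turn deg [ 0.09  0.02 -0.  ]
disc top z [0.061  0.0639 0.0657] spare (94, array([489.7, -30.2]), array([27.4, 26.1]), 66.1, 'z', np.float64(29.5), 'mean', array([489.1, -29.8]))
```

View pics/crop4.png

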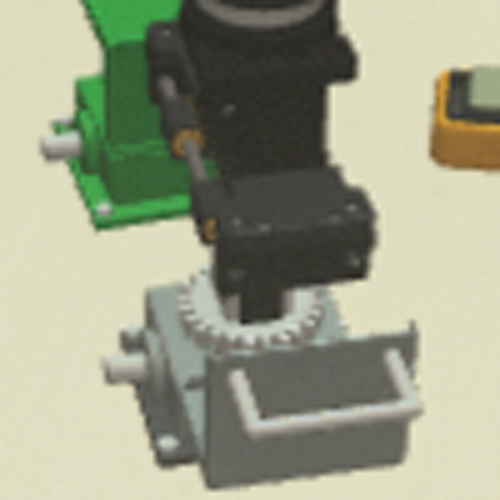

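The gear (250,310) sits level and down on the collar, held by the fingers; the guard is fully open in front; disc top is about 65 mm as it should be.

```bash
python3 -c "
from bench import ctrl
print(ctrl.close_job())"
```

```text
the job is handed in; nothing more can be done
None
```

The job is handed in: guard open, the larger gear meshed and held hard down at the collar stop (about 24 N push, 60 N grip), the smaller gear still in place, 17 s of the 67 s used; the hand-in returned no verdict.

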